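# Load the slide tray into the slide scanner and lock its gate knob

## Robot

A 6-joint arm with a two-finger parallel gripper is mounted at the origin on a cart in front of the work surface, level with it; the furniture and walls round the work are solid. World frame = base frame: x ahead of the robot, y to its left, z up, the work surface at z = 0. Lengths are in mm, angles in rad, forces in N, time in s.
With the tool pointing down it reaches from about 400 to 925 mm from the base axis. Payload 12.5 kg.
Tool frame: the origin (TCP) lies on the mounting face of the last link; the fingertips stand 190 mm ahead of it and the grasp point (between the pads) lies 171 mm ahead of it; z points along the fingers, y is the line along which they close (so a half turn about z gives the same grasp; the last joint's range is limited). The gripper opens to 95 mm and grips with 3 to 60 N. Pads are 20 mm wide; open, the fingers measure 119 mm over their backs; the gripper's body (75 mm by 180 mm) begins 59 mm behind the grasp point.
Start: joints at [-1.361, 0.491, 1.559, -0, 1.092, -0.106], TCP at [194.13, -594.086, 404.761] pointing down, gripper open.
Joint ranges: [-3.1, 3.1], [-0.84, 2.19], [0.05, 2.79], [-1.13, 4.28], [0.06, 2.93], [-2.69, 2.69]. Speed limits (rad/s): [2.22, 2.22, 2.79, 3.14, 3.14, 3.14].

## Interface

Orientations are given as [roll, pitch, yaw] about the fixed x, y, z axes, in that order (R = Rz(yaw) Ry(pitch) Rx(roll)).
In Python, from cell import env gives the robot as it stands.
- The arm moves only by the tool carry_out, never from a script. Its argument "series" is a list of rows, each a list of 5 numbers: the shift along the tool's x, y, z in m, then the turn about the tool's z in degrees, then the opening, from 0 (shut) to 1 (fully open). A call has 1 to 20 rows; each row is the pose to reach, as a shift and turn from the pose commanded when the call began, along the tool's axes at that moment; what a row does not reach only later rows make up. A row lasts 1/8 s, in which the tool goes at most 62.5 mm and 10.7 degrees, less where a joint would pass 70% of its speed; a pose out of reach is approached as far as the arm can. A call with a gripper value outside its range is refused whole. The fingers move at their own pace and stop on an object; the grip force is fixed at half the most. Time passes only in rows, so rows that repeat a pose let the fingers close. It gives the time, the measured TCP pose, the force, the opening and the grip force at its end, in the units of the state.
- env.state(): the state, without advancing time (a new reading comes with each control period).
- env.read_camera(name): name is "scene" or "top" or "wrist"; returns (picture, depth): 400x640x3 uint8, red, green, blue; 400x640 float32, mm along the optical axis (not along the pixel's ray), 0 where there is no reading.
- env.get_calibration(name): a dict with "intrinsics" (3x3 intrinsics, pixels), "D" ([k1, k2, p1, p2, k3] as OpenCV has them; the pictures are not rectified), "cam_to_world" (4x4, takes a point from camera to world coordinates); the wrist camera has in their place "T_tool_cam" (4x4, takes a point from camera to tool coordinates, whose origin is the TCP and whose axes are the flange's). Camera axes: x right, y up, looking along -z (the intrinsics and any distortion apply to the point x, -y, -z); pixel columns grow to the right and rows downward; lengths in mm; the calibration is good to about 2 mm. A picture is of the moment at which its call begins: read the wrist's pose just before it. get_calibration takes no time and is no camera call.
- env.job_done(): hands the job in; it is judged then, once.
The state is a dict: "t": time; "joints": joint angles; "qvel": joint speeds; "tau": joint torques, N m; "eef_pos": TCP position; "tcp_rot": TCP orientation; "ft_force": force on the tool from outside, world axes, zero at the start; "moment": the same for the moment, N m; "opening": opening from 0.0 (shut) to 1.0 (fully open); "grip_force": force on a finger pad.
Only numpy, scipy, OpenCV 4.12 (cv2) and the standard library are available. Lean on these libraries where they do the work, as an engineer would, in place of code of your own. Each camera call takes 0.05 s, during which the arm holds its last target. There are 200 camera calls.

## Task

Load the slide scanner: with the fingertips, push the black knob along its L-shaped slot so that the spring-loaded slide tray runs all the way into the scanner, then round the corner and right to the end of the short leg, where the green dot is, so that the tray stays locked in. Only push the knob, gently: do not pinch it, do not touch or unseat the slide carrier, and leave everything else on the bench standing where it is.

Things in the scene. Friction and masses are not known exactly. Their poses are not given: they have to be found in the camera images.
- scanner: white slide scanner fixed to the bench, 315 x 256 x 77 mm. Origin on the bench; its x points from the loading deck into the head, y to the left of that, z up; small yaw. The head, 77 mm high, fills x -25 to 150 mm (right of y = -14 mm only from x = 20 mm). In front lies the low deck: left the tray with the slides (all below z = 31 mm), right the gate plate with the slot (x -160 to 15, y -122 to -20 mm, top at z = 36 mm)
- slot_start (a point): start of the L-shaped slot (red dot beside it), on the gate plate's top, 36 mm above the bench: where the knob's axis is with the tray out. Axes as the scanner's; at x = -130, y = -45 mm in its frame. The slot is 16 mm wide and gives the pin 2 mm of play on every side; all three slot points are pin centres
- slot_corner (a point): corner of the slot, 70 mm from the start along the scanner's +x; here the long leg ends and the short leg turns off towards -y (right). Same height and axes
- slot_end (a point): end of the short leg (green dot beyond it), 45 mm from the corner along the scanner's -y. Same height and axes. Locked position of the knob
- knob_mid (a point): middle of the upright black four-lobed knob, on its axis, 62 mm above the bench. 32 mm across opposite lobes, which point along the scanner's x and y; lobes span 41 to 83 mm above the bench. Under them a steel collar 25 mm across and a 12 mm pin that runs in the slot. Stays upright, does not turn, cannot come out. Moves with the tray along x and by itself along -y
- tray (a joint): how far the tray has run into the scanner, m: 0 out (start), 0.072 with the pin against the far end of the long leg, 0.068 when locked. A spring pushes it out with about 1.6 N when out and 3 N when in: an unlocked tray runs out again when let go (so keep pushing round the corner); once the pin is in the short leg the slot holds the tray in
- knob (a joint): how far the knob has gone along the short leg, m: 0 in line with the long leg (start), 0.047 at the green-dot end. Friction about 1 N; it stays where it is left. It can move only when the tray is in to about 0.068 or more
- tray_nest (a point): centre of the floor of the slide tray (grey, 112 x 130 mm, rims 6 mm high), in which the slide carrier lies. Moves with the tray; its axes are those of the scanner
- slide_carrier: dark blue slide carrier, 102 x 120 x 6 mm, with four stained glass slides lying on it; loose in the tray's nest. Origin at the centre of its underside. Not to be touched
- lobe_front: front lobe of the knob (towards the scanner's -x), an upright rib of 13 mm diameter and 42 mm height; origin at its lower end, 9.5 mm from the knob's axis
- lobe_back: back lobe of the knob (towards the scanner's +x), same size
- lobe_left: left lobe of the knob (towards the scanner's +y), same size
- lobe_right: right lobe of the knob (towards the scanner's -y), same size
- slide_box: closed grey slide storage box, 92 x 125 x 40 mm, loose, left of the scanner deck; leave alone
- white_tub: small open white tub, 90 x 72 x 50 mm, loose, right of the scanner deck; leave alone
- rack_bench: low black tube rack, 175 x 109 x 24 mm, loose, at the far left; leave alone
- tube_0: red-capped sample tube, 84 mm, standing in the black rack; leave alone
- tube_1: purple-capped sample tube, 84 mm, standing in the black rack; leave alone
- tube_2: red-capped sample tube, 84 mm, standing in the black rack; leave alone
- tube_3: purple-capped sample tube, 84 mm, standing in the black rack; leave alone
- needle_box: white and blue carton with a teal foot, 140 x 99 x 60 mm, at the far right; leave alone
- needle_box_2: white and blue carton with a yellow foot, 140 x 99 x 60 mm, at the far right behind the other; leave alone
- swab_box: small orange and white carton, 62 x 89 x 75 mm, at the left behind; leave alone

How it is judged (in metres and radians):
On the way, in this order (a step that is already met when the one before it is completed fails the run):
1. the tray has been pushed fully in along the long leg (value of joint tray above 0.063 m), for 0.05 s.
2. the knob has been pushed to the end of the short leg with the tray still in (value of joint knob above 0.038 m and value of joint tray above 0.063 m), for 0.2 s.
At the end, for the whole second after the job is handed in: the tray is locked in: tray joint above 0.063 m and knob joint above 0.038 m along the short leg (9 mm short of its end at most), both at rest; the slide carrier lies flat in the tray's nest (within 6 mm, not raised by 3 mm) (all of step 2 and velocity of joint tray between -0.01 and 0.01 m/s and velocity of joint knob below 0.01 m/s and horizontal distance between slide_carrier and tray_nest below 0.006 m and z of slide_carrier in the frame of tray_nest below 0.003 m and angle between slide_carrier's own z axis and vertical below 0.05 rad); the robot touches nothing.
It fails at once if the knob was pinched: opposite lobes squeezed between the fingers ((contact force between the fingers and lobe_front above 1 N and contact force between the fingers and lobe_back above 1 N) or (contact force between the fingers and lobe_left above 1 N and contact force between the fingers and lobe_right above 1 N)).
It fails at once if the knob was forced with more than 40 N (contact force between the fingers and lobe_front above 40 N or contact force between the fingers and lobe_back above 40 N or contact force between the fingers and lobe_left above 40 N or contact force between the fingers and lobe_right above 40 N).
It fails at once if the fingers touched the slide carrier (contact force between the fingers and slide_carrier above 0.5 N).
It fails at once if the slide carrier was lifted out of its nest (z of slide_carrier in the frame of tray_nest above 0.006 m).
It fails at once if something else on the bench was pushed more than 20 mm, knocked over or lifted (distance of any of slide_box, white_tub, rack_bench, tube_0, tube_1, tube_2, tube_3, needle_box, needle_box_2, swab_box from where it was at the start of the episode above 0.02 m or angle between any of slide_box, white_tub, rack_bench, tube_0, tube_1, tube_2, tube_3, needle_box, needle_box_2, swab_box's own z axis and vertical above 0.3 rad).
It also fails if it takes over 38 s, if anything falls off the work surface, if the arm or the gripper's body presses on something with over 40 N, if the wrist force passes 120 N, or if a joint passes its speed limit or range.

## Working session

There is one attempt and no reset: what is moved stays moved. The work goes in short steps, Python scripts to look and compute and a tool call to move; the robot and the scene stay as the last step left them, time stands still between calls to the robot, and variables do not carry over. Pictures are saved under pics/ and viewed, at most 10 in all, crops included, and the job is handed in when it is done.

Besides the shell and the picture viewer there is one more tool, called as name(argument=value, ...), one argument or row to a line, values as JSON. carry_out: Moves the arm, as the interface text tells. Its arguments: {"type":"object","properties":{"series":{"type":"array","items":{"type":"array","items":{"type":"number"}}}},"required":["series"]}

```bash
mkdir -p pics; python3 - <<'E'
from cell import env
import cv2,numpy as np
s=env.state();print(s['t'],s['eef_pos'],s['tcp_rot'],s['opening'])
for n in('scene','top'):
    p,d=env.read_camera(n);cv2.imwrite(f'pics/{n}0.png',p[:,:,::-1]);np.savez(f'{n}0.npz',p=p,d=d)
    c=env.get_calibration(n);print({k:np.round(v,3).tolist() for k,v in c.items()})
print(env.get_calibration('wrist'))
E
```

```text
0.0 [ 194.11257113 -594.05510962  404.14704942] [-3.14045734e+00 -8.37325809e-05  3.15838397e-01] 1.0018602837342063
{'intrinsics': [[401.748, 0.0, 315.366], [0.0, 401.748, 197.216], [0.0, 0.0, 1.0]], 'D': [-0.07, 0.0, 0.0, 0.0, 0.0], 'cam_to_world': [[-0.839, 0.416, -0.351, 42.05], [-0.544, -0.627, 0.557, 795.917], [0.011, 0.658, 0.753, 1067.496], [0.0, 0.0, 0.0, 1.0]]}
{'intrinsics': [[406.413, 0.0, 316.524], [0.0, 406.413, 202.001], [0.0, 0.0, 1.0]], 'D': [-0.01, 0.0, 0.0, 0.0, 0.0], 'cam_to_world': [[0.459, 0.758, -0.463, -277.815], [-0.889, 0.398, -0.229, -370.087], [0.01, 0.516, 0.856, 1530.669], [0.0, 0.0, 0.0, 1.0]]}
{'intrinsics': array([[311.1562006 ,   0.        , 320.43942496],
       [  0.        , 311.1562006 , 198.60892447],
       [  0.        ,   0.        ,   1.        ]]), 'D': array([-0.01246669,  0.        ,  0.        ,  0.        ,  0.        ]), 'T_tool_cam': array([[-6.09115347e-05,  9.68608368e-01,  2.48591683e-01,
         6.98418317e+01],
       [ 9.99999945e-01, -2.23068330e-05,  3.31942387e-04,
        -8.58244272e-01],
       [ 3.27067467e-04,  2.48591689e-01, -9.68608314e-01,
         1.95139635e+01],
       [ 0.00000000e+00,  0.00000000e+00,  0.00000000e+00,
         1.00000000e+00]])}
```

View pics/top0.png

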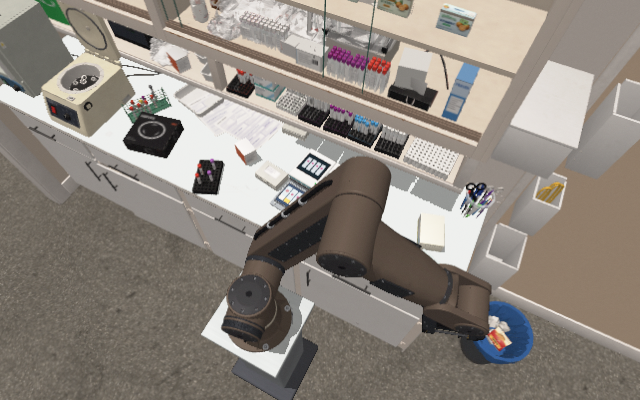

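View pics/scene0.png

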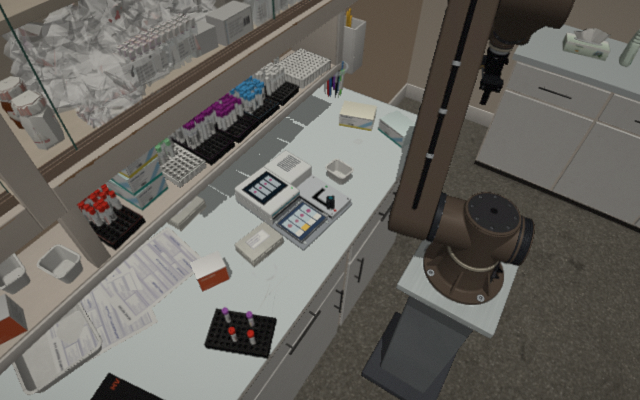

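The top view is largely blocked by the arm. The scene view shows the scanner at about (290,205), with the knob near (330,202). I'll crop and enlarge it.

```bash
cat > h.py <<'E'
import numpy as np,cv2
from cell import env
def ray(c,uv,T):
    p=cv2.undistortPoints(np.array(uv,float).reshape(-1,1,2),c['intrinsics'],c['D']).reshape(-1,2)
    d=np.c_[p[:,0],-p[:,1],-np.ones(len(p))]@T[:3,:3].T
    return T[:3,3],d
def plane(c,uv,z,T=None):
    T=c['cam_to_world'] if T is None else T
    o,d=ray(c,uv,T); return o+d*((z-o[2])/d[:,2:3])
def depthpt(c,u,v,dep,T=None):
    T=c['cam_to_world'] if T is None else T
    o,d=ray(c,[(u,v)],T); return (o+d*dep)[0]
E
python3 - <<'E'
from h import *
p=np.load('scene0.npz')['p'];d=np.load('scene0.npz')['d']
cv2.imwrite('pics/s1.png',cv2.resize(p[140:255,225:375,::-1],None,fx=5,fy=5,interpolation=cv2.INTER_CUBIC))
c=env.get_calibration('scene')
for u,v in((330,200),(330,203),(331,206),(320,190),(300,220),(270,190),(345,195)):
    print(u,v,depthpt(c,u,v,d[v,u]).round(1))
E
```

```text
330 200 [455.8  51.1  82.9]
330 203 [453.7  53.8  72. ]
331 206 [451.1  50.5  55.3]
320 190 [537.8 -19.6  16.3]
300 220 [516.4 136.4  26.2]
270 190 [647.6 119.7  77.4]
345 195 [444.4 -32.   36.3]
```

View pics/s1.png

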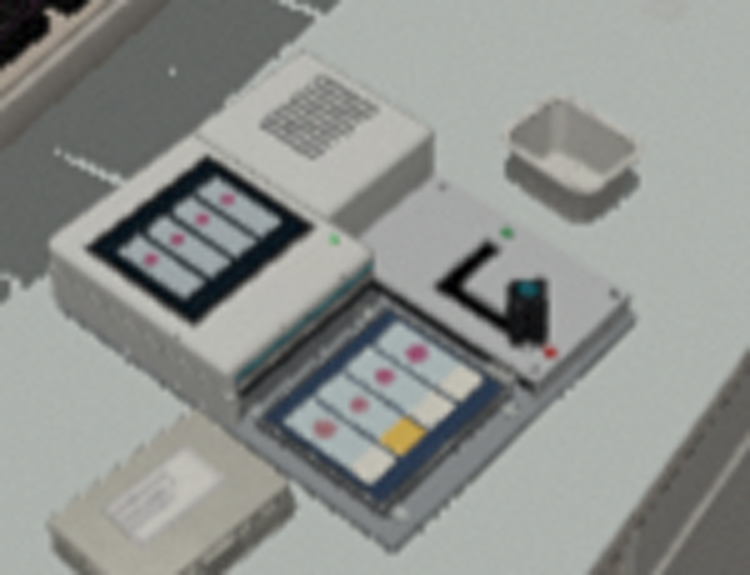

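The crop shows the knob top (cyan cap) at full-image pixel (330.8,197.4), the slot corner at (315,197), the green dot at (326.4,186.4) and the red dot at (335.2,210.4). I'll take the yaw from the dots and plate edges.

```bash
python3 - <<'E'
from h import *
c=env.get_calibration('scene')
f=lambda x,y:(225+(x+.5)/5-.5,140+(y+.5)/5-.5)
for n,x,y,z in(('knobtop',529,287,83),('corner',450,285,36),('end',490,248,36),('green',507,232,36),('red',551,352,36),('screw1',443,186,36),('screw2',613,293,36),('screw3',535,369,36)):
    print(n,plane(c,[f(x,y)],z)[0].round(1))
E
```

```text
knobtop [461.5  39.4  83. ]
corner [527.5  31.5  36. ]
end [523.  -12.5  36. ]
green [521.2 -31.9  36. ]
red [439.3  44.1  36. ]
screw1 [583.  -44.6  36. ]
screw2 [430.9 -23.8  36. ]
screw3 [440.6  62.4  36. ]
```

Everything is consistent: yaw is about -0.12 and the knob is near (461,39). The plan is to close the fingers and turn them so their flat side sits at 45° across the front and left lobes. That lets one contact push both +x and -y. First I'll move to a look pose above the knob.

carry_out(
  series=[
    [0.05,-0.02,0,-8,0],
    [0.1,-0.04,0,-16,0],
    [0.15,-0.06,0,-24,0],
    [0.2,-0.08,0,-32,0],
    [0.25,-0.1,0,-40,0],
    [0.3,-0.12,0,-48,0],
    [0.348,-0.143,0,-56,0],
    [0.365,-0.193,0,-64,0],
    [0.382,-0.243,0,-72,0],
    [0.398,-0.293,0,-80,0],
    [0.414,-0.343,0,-88,0],
    [0.43,-0.393,0,-96,0],
    [0.446,-0.443,0,-104,0],
    [0.462,-0.491,0,-110,0],
    [0.462,-0.491,0,-110,0],
    [0.462,-0.491,0,-110,0],
    [0.462,-0.491,0,-110,0],
  ],
)

```text
t: 2.22
eef_pos: [480.9, 15.1, 404.6]
tcp_rot: [-3.141, 0.0, 2.234]
ft_force: [-0.5, -0.7, -0.3]
opening: 0.007
grip_force: 0.0
```

```bash
cat >> h.py <<'E'
from scipy.spatial.transform import Rotation as Ro
def wristT(s):
    T=np.eye(4);T[:3,:3]=Ro.from_euler('xyz',s['tcp_rot']).as_matrix();T[:3,3]=s['eef_pos']
    return T@env.get_calibration('wrist')['T_tool_cam']
E
python3 - <<'E'
from h import *
s=env.state();print(s['t'],s['eef_pos'].round(1),s['tcp_rot'].round(4),s['opening'],s['joints'].round(2),s['ft_force'].round(1))
p,d=env.read_camera('wrist');np.savez('w1.npz',p=p,d=d,T=wristT(s));cv2.imwrite('pics/w1.png',p[:,:,::-1])
E
```

```text
2.225 [480.9  15.1 404.6] [-3.1413  0.      2.2337] 0.007215424218344369 [-0.11  0.29  1.9  -0.    0.95 -0.77] [-0.5 -0.7 -0.3]
```

View pics/w1.png

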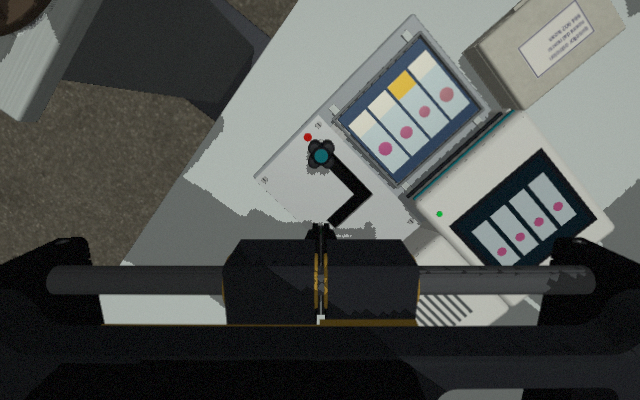

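The picture shows the knob cap at (320,155), the red dot at (308,138) and the slot corner near (365,193). The closed fingertips at (320,230) look narrow, so I'll measure them along with the knob.

```bash
python3 - <<'E'
from h import *
z=np.load('w1.npz');p=z['p'];d=z['d'];T=z['T'];c=env.get_calibration('wrist')
hsv=cv2.cvtColor(p,cv2.COLOR_RGB2HSV)
def cen(m):
    n,l,st,ce=cv2.connectedComponentsWithStats(m.astype(np.uint8));i=1+np.argmax(st[1:,4]);return ce[i],st[i]
R=(slice(100,225),slice(230,400))
def loc(lo,hi,zz,n):
    m=np.zeros(d.shape,bool);m[R]=cv2.inRange(hsv,lo,hi)[R]>0
    u,st=cen(m);print(n,u.round(1),st,plane(c,[u],zz,T)[0].round(1),depthpt(c,*u,d[int(u[1]+.5),int(u[0]+.5)],T).round(1))
loc((85,100,50),(105,255,255),83,'cap');loc((0,150,80),(8,255,255),36,'red');loc((60,0,0),(140,255,45),36,'dark')
m=np.zeros(d.shape,np.uint8);m[R]=(p[R].max(2)<25)*255
# tool-frame profile of fingertips
Tc=c['T_tool_cam']
for v in range(220,244,3):
    r=[(u,depthpt(c,u,v,d[v,u],Tc)) for u in range(290,350) if 0<d[v,u]<250]
    if r: print(v,r[0][0],r[0][1].round(1),r[len(r)//2][1].round(1),r[-1][0],r[-1][1].round(1))
cv2.imwrite('pics/w1c.png',cv2.resize(p[115:250,240:400,::-1],None,fx=4.4,fy=4.4,interpolation=cv2.INTER_CUBIC))
E
```

```text
cap [320.8 155.4] [314 149  14  14 158] [459.3  44.   83. ] [459.   44.5  87.8]
red [307.4 136.9] [304 134   8   7  44] [438.5  46.8  36. ] [438.5  46.7  34.7]
dark [336.2 175.9] [308 140  64  84 890] [490.9  32.3  36. ] [490.7  32.5  37.5]
223 313 [ 12.5  -3.9 189.2] [ 12.3   2.4 189.8] 328 [ 12.6   4.7 188.9]
226 313 [ 12.8  -3.8 183.5] [ 10.9   0.7 188.6] 328 [ 12.5   4.6 184.1]
229 310 [ 12.6  -5.3 179.2] [ 11.4   0.7 182.3] 331 [ 12.8   6.1 178.4]
232 307 [ 12.2  -6.8 175.5] [ 11.2   0.7 178.2] 334 [ 11.8   7.6 176.4]
235 306 [ 12.2  -7.1 171. ] [ 11.2   0.7 173.8] 335 [ 11.6   8.  172.6]
238 305 [ 12.6  -7.4 165.9] [ 11.3   0.6 169.2] 336 [ 12.6   8.2 166. ]
241 290 [ 35.5  -8.8 106. ] [1.090e+01 1.000e-01 1.662e+02] 349 [ 35.5   8.8 105.8]
```

View pics/w1c.png

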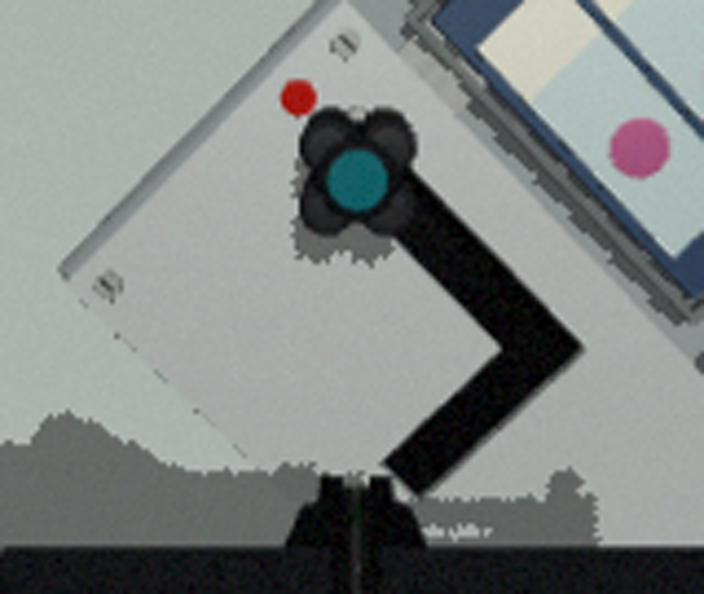

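The knob cap is at (459.4,44), with depth and plane in agreement. The fingertips taper to about 15 mm across, so I'll open them about 6 mm so that each finger's side meets one lobe. I'll get the yaw from the slot edges.

```bash
python3 - <<'E'
from h import *
z=np.load('w1.npz');T=z['T'];c=env.get_calibration('wrist')
f=lambda x,y:(240+(x+.5)/4.4-.5,115+(y+.5)/4.4-.5)
P=plane(c,[f(*q) for q in((582,348),(500,349),(430,182),(425,495),(384,463),(66,270),(338,2))],36,T)[:,:2]
oc,ic,l1,e1,e2,pf,pl=P
an=lambda a,b:np.arctan2(*(b-a)[::-1])
print(P.round(1));print('corner',(oc+ic)/2,'yaw',an(l1,oc),an(oc,e1)+np.pi/2,an(ic,e2)+np.pi/2,an(pf,pl)-np.pi/2)
k=np.array([459.4,44.]);print(an(k,(oc+ic)/2),np.linalg.norm((oc+ic)/2-k),'end',(e1+e2)/2)
E
```

```text
[[536.4  41.4]
 [519.6  28. ]
 [477.7  50.8]
 [529.4 -15.8]
 [515.1 -15.4]
 [417.7 -24.8]
 [432.1  71.4]]
corner [527.9723802   34.69990715] yaw -0.15793123261957911 -0.12140250223657323 -0.10377542568320286 -0.1486639371299987
-0.13480197168537195 69.20016656833926 end [522.22401637 -15.59270182]
```

carry_out(
  series=[
    [0.04,0.001,0,0,0.07],
    [0.077,0.001,0,0,0.07],
    [0.077,0.001,0.04,0,0.07],
    [0.077,0.001,0.08,0,0.07],
    [0.077,0.001,0.12,0,0.07],
    [0.077,0.001,0.15,0,0.07],
    [0.077,0.001,0.168,0,0.07],
    [0.077,0.001,0.168,0,0.07],
    [0.077,0.001,0.168,0,0.07],
  ],
)

```text
t: 3.4
eef_pos: [434.4, 76.9, 237.2]
tcp_rot: [3.141, 0.0, 2.235]
ft_force: [-0.1, 0.4, -0.4]
opening: 0.068
grip_force: 0.0
```

```bash
python3 - <<'E'
from h import *
s=env.state();print(s['t'],s['eef_pos'].round(1),s['tcp_rot'].round(4),s['opening'],s['ft_force'].round(1))
p,d=env.read_camera('wrist');np.savez('w2.npz',p=p,d=d,T=wristT(s));cv2.imwrite('pics/w2.png',p[:,:,::-1])
p,d=env.read_camera('scene');cv2.imwrite('pics/s2.png',cv2.resize(p[140:255,225:375,::-1],None,fx=5,fy=5,interpolation=cv2.INTER_CUBIC))
E
```

```text
3.4 [434.4  76.9 237.2] [3.1411e+00 4.0000e-04 2.2347e+00] 0.06846967931654684 [-0.1  0.4 -0.4]
```

View pics/w2.png

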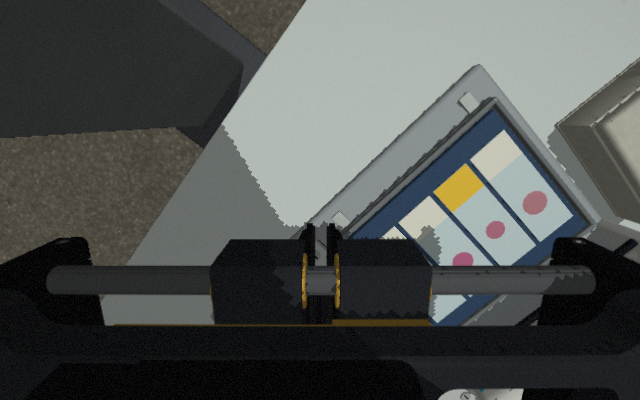

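View pics/s2.png

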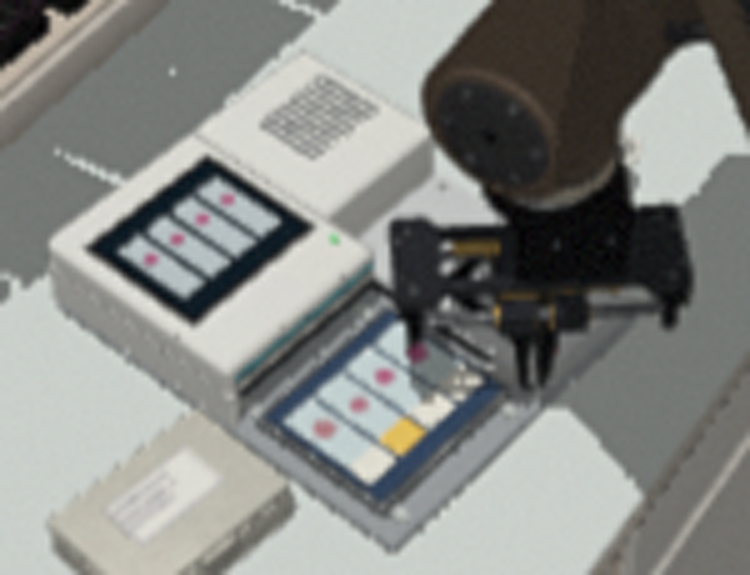

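The fingers are down in front-left of the knob, clear of the tray and carrier. Next I'll approach and push along the long leg in small steps.

carry_out(
  series=[
    [-0.008,0,0,0,0.07],
    [-0.015,0,0,0,0.07],
    [-0.0193,0.0042,0,0,0.07],
    [-0.0236,0.0084,0,0,0.07],
    [-0.0279,0.0126,0,0,0.07],
    [-0.0322,0.0168,0,0,0.07],
    [-0.0365,0.021,0,0,0.07],
    [-0.0408,0.0252,0,0,0.07],
    [-0.0451,0.0294,0,0,0.07],
    [-0.0494,0.0336,0,0,0.07],
    [-0.0537,0.0378,0,0,0.07],
    [-0.058,0.042,0,0,0.07],
    [-0.058,0.042,0,0,0.07],
  ],
)

```text
t: 5.12
eef_pos: [503.3, 57.5, 236.7]
tcp_rot: [3.141, 0.0, 2.236]
ft_force: [-2.4, 0.7, -0.6]
opening: 0.071
grip_force: 1.1
```

```bash
python3 - <<'E'
from h import *
s=env.state();print(s['t'],s['eef_pos'].round(1),s['opening'],s['ft_force'].round(1))
p,d=env.read_camera('scene');np.savez('s3.npz',p=p,d=d);cv2.imwrite('pics/s3.png',cv2.resize(p[140:255,225:375,::-1],None,fx=5,fy=5,interpolation=cv2.INTER_CUBIC))
p,d=env.read_camera('wrist');cv2.imwrite('pics/w3.png',p[:,:,::-1])
E
```

```text
5.125 [503.3  57.5 236.7] 0.07144607043447986 [-2.4  0.7 -0.6]
```

View pics/s3.png

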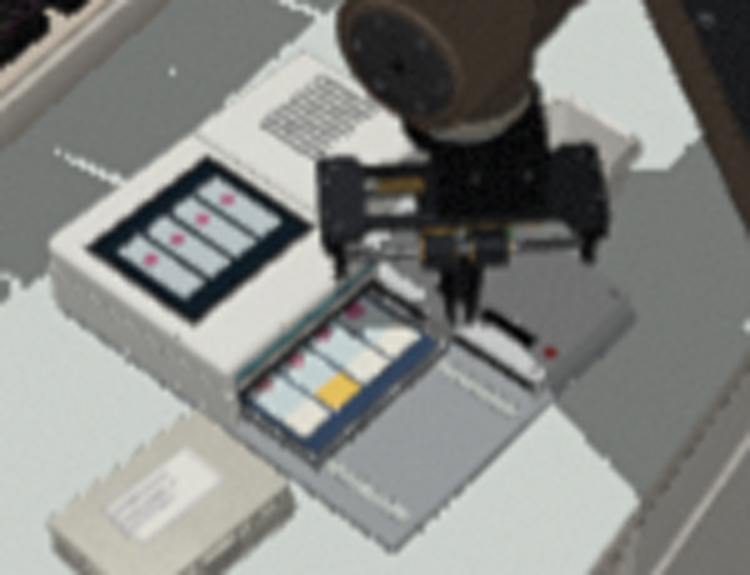

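The tray has moved in with the knob, about 58 mm, and the force is 2.4 N, matching the spring. I'll push on to the stop.

carry_out(
  series=[
    [-0.0029,0.0028,0,0,0.07],
    [-0.0057,0.0056,0,0,0.07],
    [-0.0079,0.0077,0,0,0.07],
    [-0.0093,0.0091,0,0,0.07],
    [-0.0093,0.0091,0,0,0.07],
  ],
)

```text
t: 5.85
eef_pos: [516.0, 55.8, 236.7]
tcp_rot: [3.141, 0.0, 2.236]
ft_force: [-2.1, 0.4, -0.6]
opening: 0.07
grip_force: 1.2
```

carry_out(
  series=[
    [-0.0007,0.0007,0,0,0.07],
    [-0.0014,0.0014,0,0,0.07],
    [-0.0014,0.0014,0,0,0.07],
  ],
)

```text
t: 6.22
eef_pos: [517.8, 55.6, 236.7]
tcp_rot: [3.142, 0.0, 2.236]
ft_force: [-2.4, 0.9, -0.7]
opening: 0.07
grip_force: 1.1
```

carry_out(
  series=[
    [-0.0007,0.0007,0,0,0.07],
    [-0.0014,0.0014,0,0,0.07],
    [-0.0014,0.0014,0,0,0.07],
  ],
)

```text
t: 6.6
eef_pos: [519.2, 55.5, 236.6]
tcp_rot: [-3.14, -0.001, 2.236]
ft_force: [-7.6, 2.4, 1.6]
opening: 0.072
grip_force: 3.0
```

The force has risen to 7.6 N, so the tray is at the stop. Now I'll go round the corner towards -y in stages.

carry_out(
  series=[
    [-0.0017,-0.0025,0,0,0.07],
    [-0.0038,-0.0047,0,0,0.07],
    [-0.0059,-0.0068,0,0,0.07],
    [-0.008,-0.009,0,0,0.07],
    [-0.008,-0.009,0,0,0.07],
  ],
)

```text
t: 7.22
eef_pos: [517.4, 43.5, 236.7]
tcp_rot: [-3.141, -0.0, 2.235]
ft_force: [-4.0, 1.5, 0.2]
opening: 0.074
grip_force: 1.8
```

```bash
python3 - <<'E'
from h import *
s=env.state();print(s['t'],s['eef_pos'].round(1),s['opening'],s['ft_force'].round(1))
p,d=env.read_camera('scene');cv2.imwrite('pics/s4.png',cv2.resize(p[140:255,225:375,::-1],None,fx=5,fy=5,interpolation=cv2.INTER_CUBIC))
E
```

```text
7.225 [517.4  43.5 236.7] 0.07427152702021995 [-4.   1.5  0.2]
```

View pics/s4.png

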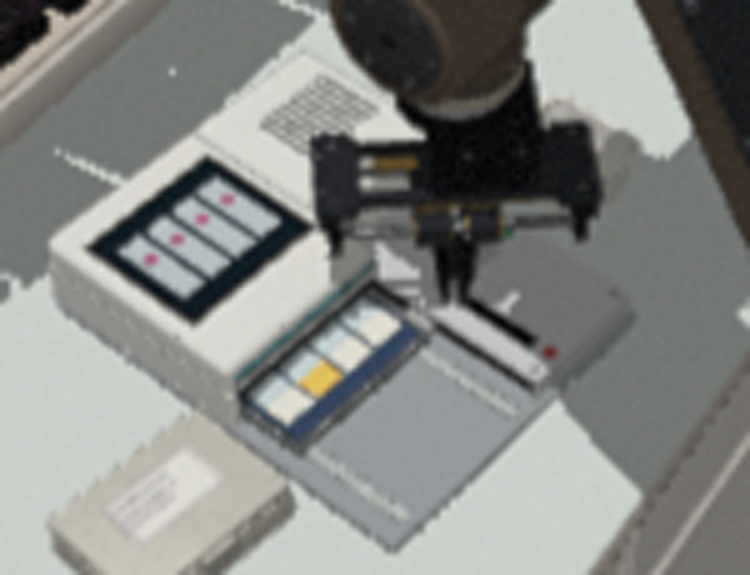

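The tray is in, the knob is moving towards -y, and the forces are low. Continuing.

carry_out(
  series=[
    [-0.0028,-0.003,0,0,0.07],
    [-0.0056,-0.006,0,0,0.07],
    [-0.0084,-0.009,0,0,0.07],
    [-0.0112,-0.012,0,0,0.07],
    [-0.014,-0.015,0,0,0.07],
    [-0.0168,-0.018,0,0,0.07],
    [-0.0196,-0.021,0,0,0.07],
    [-0.0224,-0.024,0,0,0.07],
    [-0.0224,-0.024,0,0,0.07],
  ],
)

```text
t: 8.4
eef_pos: [512.6, 10.8, 236.8]
tcp_rot: [3.141, 0.0, 2.235]
ft_force: [-2.9, 1.2, -0.4]
opening: 0.068
grip_force: 1.1
```

carry_out(
  series=[
    [-0.001,-0.0011,0,0,0.07],
    [-0.0021,-0.0021,0,0,0.07],
    [-0.0021,-0.0021,0,0,0.07],
  ],
)

```text
t: 8.78
eef_pos: [512.2, 8.8, 236.8]
tcp_rot: [3.141, -0.0, 2.235]
ft_force: [-1.7, 11.2, -0.4]
opening: 0.067
grip_force: 4.6
```

At 11 N in y the knob is against the end stop. I'll back straight off the face, rise and look.

carry_out(
  series=[
    [0.004,0,0,0,0.07],
    [0.012,0,0,0,0.07],
    [0.022,0,0,0,0.07],
    [0.022,0,-0.04,0,0.07],
    [0.022,0,-0.09,0,0.07],
    [0.022,0,-0.14,0,0.07],
    [-0.02,0,-0.168,0,0.07],
    [-0.06,0,-0.168,0,0.07],
    [-0.06,0,-0.168,0,0.07],
    [-0.06,0,-0.168,0,0.07],
  ],
)

```text
t: 10.02
eef_pos: [548.6, -38.5, 404.3]
tcp_rot: [-3.141, -0.001, 2.236]
ft_force: [-0.2, 0.2, -0.1]
opening: 0.069
grip_force: 0.0
```

```bash
python3 - <<'E'
from h import *
s=env.state();T=wristT(s);print(s['t'],s['eef_pos'].round(1),s['ft_force'].round(1))
p,d=env.read_camera('wrist');cv2.imwrite('pics/w5.png',p[:,:,::-1])
c=env.get_calibration('wrist');m=cv2.inRange(cv2.cvtColor(p,cv2.COLOR_RGB2HSV),(85,100,50),(105,255,255));m[230:]=0
n,l,st,ce=cv2.connectedComponentsWithStats(m)
yaw=-.135;R=np.array([[np.cos(yaw),-np.sin(yaw)],[np.sin(yaw),np.cos(yaw)]])
for i in range(1,n):
    if st[i,4]>80:
        q=plane(c,[ce[i]],83,T)[0];print(ce[i],st[i,4],q.round(1),'moved in scanner axes',((q[:2]-[459.3,44])@R).round(1))
E
```

```text
10.025 [548.6 -38.5 404.3] [-0.2  0.2 -0.1]
[452.81730769  67.25961538] 312 [571.7 127.4  83. ] moved in scanner axes [100.1  97.7]
[314.42405063 153.05696203] 158 [520.4 -11.4  83. ] moved in scanner axes [ 68.  -46.7]
```

View pics/w5.png

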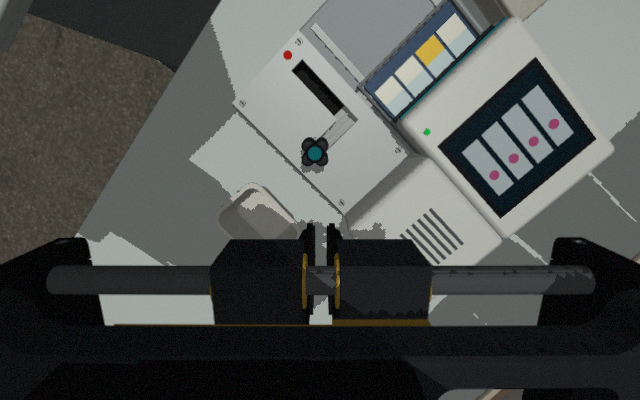

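The knob, at pixel (314,153), has moved 68.0 mm in and 46.7 mm along the short leg, which is the locked position. The carrier lies flat in the tray and the arm is clear of everything.

```bash
python3 -c "
from cell import env
print(env.job_done())"
```

```text
the job is handed in; nothing more can be done
None
```

I pushed the tray fully in and locked it: the last camera look measured the knob 68.0 mm in and 46.7 mm along the short leg, with the slide carrier in its nest and the arm clear. The job is handed in, but no verdict came back.

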